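Feel for the empty cell of the store box and stow the carton

ROBOT

A 7-joint arm with a two-finger parallel gripper is mounted at the origin on a cart in front of the work surface, level with it; the furniture and walls round the work are solid. World frame = base frame: x ahead of the robot, y to its left, z up, the work surface at z = 0. Lengths are in m, angles in rad, forces in N, time in s.
With the tool pointing down it reaches from about 0.425 to 0.925 m from the base axis. Payload 6.8 kg.
Tool frame: the origin (TCP) lies between the finger pads; the fingertips stand 11 mm ahead of it and the grasp point (between the pads) lies 8 mm behind it; z points along the fingers, y is the line along which they close (so a half turn about z gives the same grasp; the last joint's range is limited). The gripper opens to 85 mm and grips with 20 to 120 N. Pads are 22 mm wide; open, the fingers measure 114 mm over their backs; the gripper's body (76 mm by 85 mm) begins 54 mm behind the grasp point. The pads swing forward as they close: fully open they stand 13 mm farther back than shut.
Start: joints at [-0.108, 0.477, 0.022, 1.555, -0.011, 1.109, -0.083], TCP at [0.675, 0, 0.242] pointing down, gripper open.
Joint ranges: [-2.96, 2.96], [-0.34, 2.1], [-1.41, 1.46], [0.24, 2.44], [-1.37, 4.51], [0.17, 1.92], [-2.96, 2.96]. Speed limits (rad/s): [2.39, 2.39, 3.14, 3.14, 3.14, 3.14, 3.14].

INTERFACE

Orientations are given as a rotation vector (axis times angle).
In Python, from bench import r gives the robot as it stands.
- The arm moves only by the tool send_rows, never from a script. Its argument "deltas" is a list of rows, each an object of numbers: "dx", "dy", "dz": the shift along the world's x, y, z in mm; "rx", "ry", "rz": the turn, a rotation vector about the world's x, y, z in degrees. A call has 1 to 5 rows; each row is the pose to reach, as a shift and turn from the pose commanded when the call began; what a row does not reach only later rows make up. A row lasts 1/12 s, in which the tool goes at most 41.7 mm and 7.16 degrees, less where a joint would pass 70% of its speed; a pose out of reach is approached as far as the arm can. A call with a gripper value outside its range is refused whole. "jaw" is the finger opening in mm, from 0 to 85.4, set as the call begins (left out, the last holds). The fingers move at their own pace and stop on an object; "newtons" is the grip in N (left out, the last holds). Time passes only in rows, so rows that repeat a pose let the fingers close. It gives the time, the measured TCP pose, the force, the opening and the grip force at its end, in the units of the state.
- r.get_obs(): the state, without advancing time (a new reading comes with each control period).
- r.grab_frame(name): name is "scene" or "side" or "wrist"; returns a dict with "frame" (420x560x3 uint8, blue, green, red), "z_map" (420x560 float32, m along the optical axis (not along the pixel's ray), 0 where there is no reading), "vertical_fov" (degrees; the focal length in pixels is half the picture's height over the tangent of half this angle, whatever the lens; pixels are square), "cx", "cy" (the principal point, pixels), "xyz" and "orientation" of the camera in the world. Camera axes: x right, y down, z forward; pixel columns grow to the right and rows downward; lengths in m; the calibration is good to about 2 mm. A picture is of the moment at which its call begins.
- r.hand_in(): hands the job in; it is judged then, once.
The state is a dict: "clock": time; "joints": joint angles; "qvel": joint speeds; "tau": joint torques, N m; "tcp_pos": TCP position; "orientation": TCP orientation; "contact_force": force on the tool from outside, world axes, zero at the start; "moment": the same for the moment, N m; "grip_width": finger opening in m; "gripper_force": force on a finger pad.
Only numpy, scipy, OpenCV 4.12 (cv2) and the standard library are available. Lean on these libraries where they do the work, as an engineer would, in place of code of your own. Each camera call takes 0.05 s, during which the arm holds its last target. There are 200 camera calls.

TASK

Five of the six cells in the store box are already taken, but the sprung dust leaves hide which. Feel through the leaves for the empty cell and put the carton from the bench upright into it, pushed right down to the cell floor so that it is below the leaves. Leave the other things on the bench where they are.

Things in the scene. Friction and masses are not known exactly. Their poses are not given: they have to be found in the camera images.
- store_box: grey sheet-metal store box fixed to the bench, 140 (its x) x 190 (its y) x 138 mm high; origin at the centre of its underside, z up. 2 x 3 upright cells, each 64 mm (x) by 58 mm (y) inside, centred at x = -34 or +34 mm and y = -62, 0 or +62 mm; walls 4 mm thick, cell floor 4 mm above the bench. Five cells are full and one is empty, a different one each time; all look alike
- cell0 (a point): centre of the mouth of the cell at x -34, y -62 mm of the box, level with the rim. Every mouth is closed by two grey dust leaves 4 mm below the rim, hinged along the +y and -y sides and meeting in the middle; each is 28.5 mm long and 2 mm thick, swings down under a light push (under 3 N by a fingertip) and springs shut again
- cell1 (a point): centre of the mouth of the cell at x -34, y 0 mm of the box, level with the rim. A full cell holds an upright carton like the one on the bench, resting loose on the cell floor with its top 39 mm below the rim; an empty cell is open down to its floor, 134 mm below the rim
- cell2 (a point): centre of the mouth of the cell at x -34, y +62 mm of the box, level with the rim. Mind the fixed grey fuse panel that stands on the bench to the left of the box, from world y = 0.17 m to 0.47 m, x = 0.42 to 0.68 m, up to 0.29 m high: pass above or in front of it
- cell3 (a point): centre of the mouth of the cell at x +34, y -62 mm of the box, level with the rim
- cell4 (a point): centre of the mouth of the cell at x +34, y 0 mm of the box, level with the rim
- cell5 (a point): centre of the mouth of the cell at x +34, y +62 mm of the box, level with the rim
- carton_center (a point): light cardboard carton standing on end on the bench, 58 (x) x 48 (y) x 95 mm high, about 0.1 to 0.2 kg; this point is its centre, 47.5 mm above its lower end, with z up along its length. It fits a cell upright, its 58 mm side along the box's x (either way round), with 3 mm to spare on every side between the hanging leaves. It does not always fall through the leaves by its own weight
- junction_box_mid (a point): round black moulded junction box, 36 mm high, about 80 mm across (96 over the entries), loose on the bench; the point is about half-way up its middle; bystander, to be left alone
- pliers_mid (a point): red-handled pliers, 175 x 62 x 13 mm, lying flat, loose on the bench; the point is about half-way up its middle; bystander, to be left alone
- rotary_switch_mid (a point): black round turn switch with a winged knob, 65 mm across, 47 mm high, loose on the bench; the point is about half-way up its middle; bystander, to be left alone

How it is judged:
By the outcome, as a careful person would: the job done as asked, in the order asked, and still so for the second after the job is handed in, with the robot touching nothing.
It also fails if it takes over 72 s, if anything falls off the work surface, if the arm or the gripper's body presses on something with over 40 N, if the wrist force passes 120 N, or if a joint passes its speed limit or range.

## Working session

There is one attempt and no reset: what is moved stays moved. The work goes in short steps, Python scripts to look and compute and a tool call to move; the robot and the scene stay as the last step left them, time stands still between calls to the robot, and variables do not carry over. Pictures are saved under pics/ and viewed, at most 10 in all, crops included, and the job is handed in when it is done.

Besides the shell and the picture viewer there is one more tool, called after "Request:" as name(argument=value, ...) on one line, values as JSON. send_rows: Moves the arm, as the interface text tells. Its arguments: {"type":"object","properties":{"deltas":{"type":"array","items":{"type":"object","properties":{"dx":{"type":"number"},"dy":{"type":"number"},"dz":{"type":"number"},"rx":{"type":"number"},"ry":{"type":"number"},"rz":{"type":"number"}}}},"jaw":{"type":"number"},"newtons":{"type":"number"}},"required":["deltas"]}

```bash
ls; mkdir -p pics; cat > h.py <<'E'
import numpy as np, cv2
from scipy.spatial.transform import Rotation as R
from bench import r
def grab(n):
    d=r.grab_frame(n); np.savez('/tmp/%s.npz'%n,**{k:d[k] for k in d}); return d
def cloud(d):
    z=d['z_map']; h,w=z.shape; f=h/2/np.tan(np.radians(float(d['vertical_fov']))/2)
    u,v=np.meshgrid(np.arange(w),np.arange(h))
    p=np.dstack([(u-d['cx'])/f*z,(v-d['cy'])/f*z,z])
    o=np.asarray(d['orientation']); M=R.from_rotvec(o).as_matrix() if o.size==3 else o.reshape(3,3)
    P=p@M.T+np.asarray(d['xyz']); P[z==0]=np.nan; return P
E
python3 - <<'E'
from h import *
a=grab('scene');b=grab('side')
for n,d in (('scene',a),('side',b)):
    print(n,d['xyz'],d['orientation'],d['vertical_fov']); cv2.imwrite('pics/%s1.png'%n,d['frame'])
print(r.get_obs())
E
```

```text
pics
scene [1.46397952 0.4882347  0.71870562] [-1.12364697 -2.07685539  1.24050641] 46.17337022690919
side [0.34510231 0.57215657 0.59090276] [-0.39639393  2.62247157 -1.41971529] 54.275091377650874
{'clock': 0.1, 'joints': array([-0.10811118,  0.47772819,  0.02231338,  1.55631724, -0.01149788,
        1.10929812, -0.08308622]), 'qvel': array([-0.00051474, -0.00369027, -0.00051882, -0.00203095,  0.00029154,
       -0.00127524,  0.00075901]), 'tau': array([ 5.69385389e-03, -5.97765398e+01,  1.61440808e+00, -2.81952703e+01,
        1.29656185e-02,  5.02699884e-03, -1.13572563e-05]), 'tcp_pos': array([6.74500696e-01, 1.69029595e-05, 2.41430061e-01]), 'orientation': array([-2.22060409e+00, -2.22076464e+00,  1.91658386e-03]), 'contact_force': array([ 0.12201285,  0.06394146, -1.15701147]), 'moment': array([-6.69822151e-03,  1.40262130e-05, -3.13627400e-03]), 'gripper_force': 0.0, 'grip_width': 0.0855324929006736}
```

View pics/scene1.png

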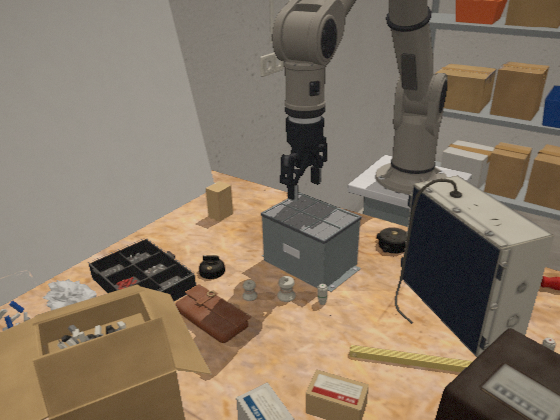

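View pics/side1.png

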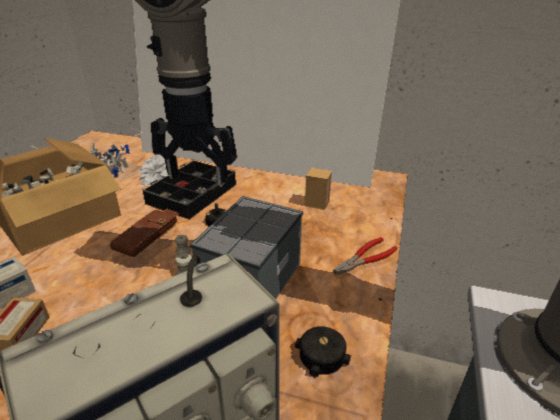

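The scene view shows the carton at about (219,202) and the box top at about (310,215). In the side view they are at (318,188) and (250,230). The pliers are at (365,255) and the junction box at (322,350). Next I fit both tops from the depth maps.

```bash
python3 - <<'E'
from h import *
for n,bx,ca in (('scene',(255,190,365,250),(203,180,236,222)),('side',(190,195,305,275),(303,165,333,212))):
    d=dict(np.load('/tmp/%s.npz'%n)); P=cloud(d)
    for nm,(u0,v0,u1,v1),h,tol in (('box',bx,.138,.007),('carton',ca,.095,.006)):
        q=P[v0:v1,u0:u1].reshape(-1,3); q=q[(abs(q[:,2]-h)<tol)&(q[:,0]>.3)]
        rc=cv2.minAreaRect((q[:,:2]*1000).astype(np.float32))
        print(n,nm,len(q),rc,np.median(q[:,2]),q.min(0),q.max(0))
    q=P[ca[1]:ca[3],ca[0]:ca[2]].reshape(-1,3);q=q[(q[:,2]>.02)&(q[:,2]<.11)]
    print('carton all',cv2.minAreaRect((q[:,:2]*1000).astype(np.float32)),q[:,2].max())
    b=P[...,2]; print('bench z',np.nanmedian(b[abs(b)<.02]))
    im=d['frame']; u0,v0,u1,v1=bx; c=cv2.resize(im[v0-5:v1+5,u0-5:u1+5],None,fx=4,fy=4,interpolation=cv2.INTER_CUBIC); cv2.imwrite('pics/%s_box.png'%n,c)
E
```

```text
scene box 2698 ((591.9066772460938, -32.81678771972656), (197.4404296875, 150.2142333984375), 81.14430236816406) 0.13735767337655574 [ 0.50851176 -0.13865975  0.13101007] [0.67738655 0.07333056 0.14392152]
scene carton 219 ((531.4559326171875, -374.8318786621094), (51.43022537231445, 61.937416076660156), 87.13123321533203) 0.09742976624859623 [ 0.50151251 -0.40068748  0.08905894] [ 0.56341104 -0.34876315  0.10093455]
carton all ((478.35089111328125, -431.428466796875), (229.3312530517578, 74.67610931396484), 47.02344512939453) 0.10244409135149957
bench z 0.002884533058809202
side box 4557 ((590.4447021484375, -33.81865692138672), (197.1565704345703, 145.87847900390625), 81.82455444335938) 0.13447566157510676 [ 0.5057203  -0.14130565  0.13109219] [0.67556715 0.07322239 0.14022467]
side carton 235 ((528.8214111328125, -374.789306640625), (52.50693893432617, 58.24940872192383), 87.79092407226562) 0.09508630393833356 [ 0.49910458 -0.40180214  0.08908416] [ 0.5586803  -0.34880895  0.09787079]
carton all ((550.1787109375, -437.45849609375), (90.01408386230469, 189.78826904296875), 8.060931205749512) 0.09787079293018042
bench z 0.00036332865344818055
```

View pics/side_box.png

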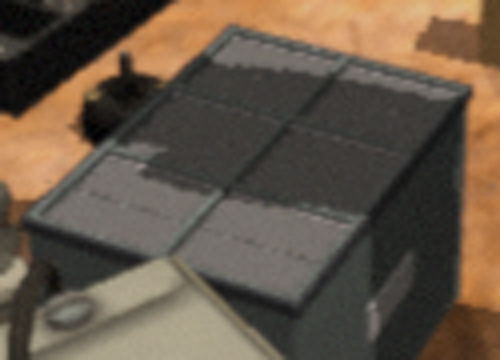

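The side crop shows the 2x3 leaf grid with the box's long axis tilted slightly. The two cameras agree on these values:
- **Box:** centre about (591,-33) mm, yaw -8.5°, rim at z 138.
- **Carton:** centre about (530,-375) mm, yaw about -2.6°, 58 mm side along x.

I'll start probing with the fingers closed, beginning above cell5 (634,23).

Request:
send_rows(deltas=[{"dx": -20, "dy": 10, "dz": -30, "rz": -4}, {"dx": -41, "dy": 23, "dz": -60, "rz": -8.5}, {"dx": -41, "dy": 23, "dz": -72, "rz": -8.5}, {"dx": -41, "dy": 23, "dz": -72, "rz": -8.5}, {"dx": -41, "dy": 23, "dz": -72, "rz": -8.5}], jaw=0, newtons=40)

```text
$.deltas[0]: bad value
```

```bash
python3 - <<'E'
from h import *
d=grab('wrist'); cv2.imwrite('pics/w1.png',d['frame'])
o=r.get_obs(); print(o['clock'],o['tcp_pos'],R.from_rotvec(o['orientation']).as_matrix().round(3),o['grip_width'],o['contact_force'])
E
```

```text
0.15 [ 6.74535755e-01 -1.96483685e-05  2.41511169e-01] [[ 0.     1.    -0.001]
 [ 1.    -0.    -0.   ]
 [-0.    -0.001 -1.   ]] 0.08524808132461549 [ 0.55603217 -0.47410528  0.72713483]
```

View pics/w1.png

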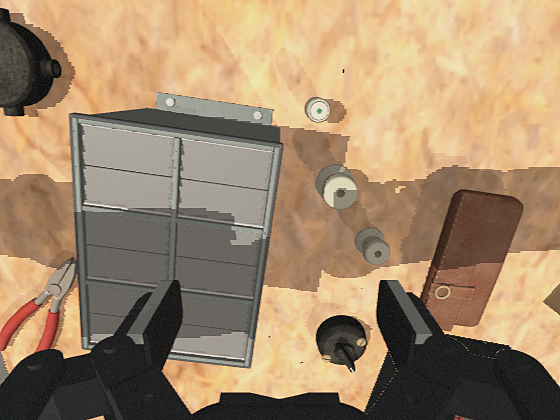

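The wrist view shows the box rim corners at about (72,114), (283,144), (248,366) and (82,349). I'll use these to check the box pose, and send rows with all six fields.

Request:
send_rows(deltas=[{"dx": -20, "dy": 10, "dz": -30, "rx": 0, "ry": 0, "rz": -4}, {"dx": -41, "dy": 23, "dz": -60, "rx": 0, "ry": 0, "rz": -8.5}, {"dx": -41, "dy": 23, "dz": -72, "rx": 0, "ry": 0, "rz": -8.5}, {"dx": -41, "dy": 23, "dz": -72, "rx": 0, "ry": 0, "rz": -8.5}, {"dx": -41, "dy": 23, "dz": -72, "rx": 0, "ry": 0, "rz": -8.5}], jaw=0, newtons=40)

```text
clock: 0.57
tcp_pos: [0.6342, 0.0228, 0.1701]
orientation: [-2.379, -2.052, 0.001]
contact_force: [0.6, -0.2, -0.5]
grip_width: 0.0255
gripper_force: 0.0
```

```bash
python3 - <<'E'
from h import *
d=dict(np.load('/tmp/wrist.npz')); f=210/np.tan(np.radians(float(d['vertical_fov']))/2)
M=R.from_rotvec(d['orientation']).as_matrix()
P=[]
for u,v in ((72,114),(283,144),(248,366),(82,349)):
    q=M@np.array([(u-d['cx'])/f,(v-d['cy'])/f,1]); p=d['xyz']+q*(.138-d['xyz'][2])/q[2]; P.append(p*1000); print(p.round(4))
P=np.array(P);print(P.mean(0),[np.linalg.norm(P[i]-P[(i+1)%4]) for i in range(4)])
C=cloud(d);q=C[100:370,60:290].reshape(-1,3);q=q[abs(q[:,2]-.138)<.008];print(cv2.minAreaRect((q[:,:2]*1000).astype(np.float32)))
o=r.get_obs(); print(o['clock'],o['tcp_pos'],o['grip_width'],o['contact_force'])
E
```

```text
[0.537  0.0704 0.138 ]
[0.6763 0.0509 0.138 ]
[ 0.6472 -0.1378  0.138 ]
[ 0.508  -0.1202  0.138 ]
[592.11248536 -34.18886605 138.        ] [np.float64(140.63212468941015), np.float64(190.9787849996921), np.float64(140.30719412511257), np.float64(192.79315225948125)]
((591.77490234375, -34.898048400878906), (194.8380584716797, 144.35595703125), 81.85224914550781)
0.5667 [0.63415174 0.02282029 0.17011641] 0.0255316803602848 [ 0.61702196 -0.23684817 -0.51816377]
```

Request:
send_rows(deltas=[{"dx": 0, "dy": 0, "dz": 0, "rx": 0, "ry": 0, "rz": 0}, {"dx": 0, "dy": 0, "dz": 0, "rx": 0, "ry": 0, "rz": 0}, {"dx": 0, "dy": 0, "dz": -15, "rx": 0, "ry": 0, "rz": 0}, {"dx": 0, "dy": 0, "dz": -35, "rx": 0, "ry": 0, "rz": 0}, {"dx": 0, "dy": 0, "dz": -50, "rx": 0, "ry": 0, "rz": 0}])

```text
clock: 0.98
tcp_pos: [0.6355, 0.0225, 0.1209]
orientation: [2.379, 2.049, 0.004]
contact_force: [-0.4, -0.0, 0.7]
grip_width: -0.0001
gripper_force: 0.2
```

Request:
send_rows(deltas=[{"dx": 0, "dy": 0, "dz": -3, "rx": 0, "ry": 0, "rz": 0}, {"dx": 0, "dy": 0, "dz": -6, "rx": 0, "ry": 0, "rz": 0}, {"dx": 0, "dy": 0, "dz": -9, "rx": 0, "ry": 0, "rz": 0}, {"dx": 0, "dy": 0, "dz": -12, "rx": 0, "ry": 0, "rz": 0}, {"dx": 0, "dy": 0, "dz": -12, "rx": 0, "ry": 0, "rz": 0}])

```text
clock: 1.4
tcp_pos: [0.6356, 0.0229, 0.1102]
orientation: [2.379, 2.049, 0.004]
contact_force: [1.1, -0.9, 3.1]
grip_width: 0.0
gripper_force: 1.7
```

Request:
send_rows(deltas=[{"dx": 0, "dy": 0, "dz": -2, "rx": 0, "ry": 0, "rz": 0}, {"dx": 0, "dy": 0, "dz": -4, "rx": 0, "ry": 0, "rz": 0}, {"dx": 0, "dy": 0, "dz": -6, "rx": 0, "ry": 0, "rz": 0}, {"dx": 0, "dy": 0, "dz": -6, "rx": 0, "ry": 0, "rz": 0}])

```text
clock: 1.73
tcp_pos: [0.6378, 0.0229, 0.1103]
orientation: [2.377, 2.046, 0.011]
contact_force: [-13.1, -1.0, 44.0]
grip_width: -0.0
gripper_force: 22.0
```

Cell5 is full: contact is at tip z 99. Next is cell4 (626,-39).

Request:
send_rows(deltas=[{"dx": 0, "dy": 0, "dz": 34, "rx": 0, "ry": 0, "rz": 0}, {"dx": 0, "dy": 0, "dz": 68, "rx": 0, "ry": 0, "rz": 0}, {"dx": -4, "dy": -31, "dz": 68, "rx": 0, "ry": 0, "rz": 0}, {"dx": -8, "dy": -62, "dz": 68, "rx": 0, "ry": 0, "rz": 0}, {"dx": -8, "dy": -62, "dz": 68, "rx": 0, "ry": 0, "rz": 0}])

```text
clock: 2.15
tcp_pos: [0.6259, -0.0475, 0.1724]
orientation: [2.385, 2.037, -0.002]
contact_force: [-0.7, -1.1, -0.0]
grip_width: 0.0002
gripper_force: 0.0
```

Request:
send_rows(deltas=[{"dx": 0, "dy": 0, "dz": -25, "rx": 0, "ry": 0, "rz": 0}, {"dx": 0, "dy": 0, "dz": -50, "rx": 0, "ry": 0, "rz": 0}, {"dx": 0, "dy": 0, "dz": -57, "rx": 0, "ry": 0, "rz": 0}, {"dx": 0, "dy": 0, "dz": -62, "rx": 0, "ry": 0, "rz": 0}, {"dx": 0, "dy": 0, "dz": -65, "rx": 0, "ry": 0, "rz": 0}])

```text
clock: 2.57
tcp_pos: [0.6275, -0.0394, 0.1106]
orientation: [2.38, 2.049, 0.003]
contact_force: [-18.8, -0.1, 53.4]
grip_width: -0.0001
gripper_force: 26.1
```

Request:
send_rows(deltas=[{"dx": 0, "dy": 0, "dz": 0, "rx": 0, "ry": 0, "rz": 0}])

```text
clock: 2.65
tcp_pos: [0.6274, -0.0393, 0.1107]
orientation: [2.379, 2.049, 0.003]
contact_force: [-12.0, -0.4, 32.5]
grip_width: 0.0002
gripper_force: 16.3
```

Cell4 is full. Next is cell3 (617,-100), with a softer end to the push.

Request:
send_rows(deltas=[{"dx": 0, "dy": 0, "dz": 34, "rx": 0, "ry": 0, "rz": 0}, {"dx": 0, "dy": 0, "dz": 65, "rx": 0, "ry": 0, "rz": 0}, {"dx": -4, "dy": -31, "dz": 65, "rx": 0, "ry": 0, "rz": 0}, {"dx": -9, "dy": -61, "dz": 65, "rx": 0, "ry": 0, "rz": 0}, {"dx": -9, "dy": -61, "dz": 65, "rx": 0, "ry": 0, "rz": 0}])

```text
clock: 3.07
tcp_pos: [0.6164, -0.1082, 0.1725]
orientation: [2.385, 2.038, -0.003]
contact_force: [-1.2, -1.7, -0.5]
grip_width: -0.0002
gripper_force: 0.0
```

Request:
send_rows(deltas=[{"dx": 0, "dy": 0, "dz": -5, "rx": 0, "ry": 0, "rz": 0}, {"dx": 0, "dy": 0, "dz": -28, "rx": 0, "ry": 0, "rz": 0}, {"dx": 0, "dy": 0, "dz": -48, "rx": 0, "ry": 0, "rz": 0}, {"dx": 0, "dy": 0, "dz": -53, "rx": 0, "ry": 0, "rz": 0}, {"dx": 0, "dy": 0, "dz": -56, "rx": 0, "ry": 0, "rz": 0}])

```text
clock: 3.48
tcp_pos: [0.6164, -0.0986, 0.1131]
orientation: [-2.377, -2.051, 0.002]
contact_force: [0.5, -1.1, 0.4]
grip_width: -0.0004
gripper_force: 0.1
```

Request:
send_rows(deltas=[{"dx": 0, "dy": 0, "dz": -3, "rx": 0, "ry": 0, "rz": 0}, {"dx": 0, "dy": 0, "dz": -6, "rx": 0, "ry": 0, "rz": 0}, {"dx": 0, "dy": 0, "dz": -8, "rx": 0, "ry": 0, "rz": 0}, {"dx": 0, "dy": 0, "dz": -8, "rx": 0, "ry": 0, "rz": 0}])

```text
clock: 3.82
tcp_pos: [0.6189, -0.0996, 0.1103]
orientation: [2.378, 2.049, 0.005]
contact_force: [-6.3, 2.1, 19.6]
grip_width: 0.0
gripper_force: 10.3
```

Cell3 is full. Next is cell0 (549,-90).

Request:
send_rows(deltas=[{"dx": 0, "dy": 0, "dz": 34, "rx": 0, "ry": 0, "rz": 0}, {"dx": 0, "dy": 0, "dz": 64, "rx": 0, "ry": 0, "rz": 0}, {"dx": -34, "dy": 5, "dz": 64, "rx": 0, "ry": 0, "rz": 0}, {"dx": -68, "dy": 10, "dz": 64, "rx": 0, "ry": 0, "rz": 0}, {"dx": -68, "dy": 10, "dz": 64, "rx": 0, "ry": 0, "rz": 0}])

```text
clock: 4.23
tcp_pos: [0.5425, -0.0895, 0.1703]
orientation: [-2.377, -2.048, 0.006]
contact_force: [-1.0, 0.3, -1.4]
grip_width: -0.0001
gripper_force: 0.0
```

Request:
send_rows(deltas=[{"dx": 0, "dy": 0, "dz": -5, "rx": 0, "ry": 0, "rz": 0}, {"dx": 0, "dy": 0, "dz": -28, "rx": 0, "ry": 0, "rz": 0}, {"dx": 0, "dy": 0, "dz": -48, "rx": 0, "ry": 0, "rz": 0}, {"dx": 0, "dy": 0, "dz": -53, "rx": 0, "ry": 0, "rz": 0}, {"dx": 0, "dy": 0, "dz": -56, "rx": 0, "ry": 0, "rz": 0}])

```text
clock: 4.65
tcp_pos: [0.5494, -0.0899, 0.1135]
orientation: [-2.379, -2.05, 0.001]
contact_force: [0.6, 0.5, 0.6]
grip_width: -0.0
gripper_force: 0.1
```

Request:
send_rows(deltas=[{"dx": 0, "dy": 0, "dz": -3, "rx": 0, "ry": 0, "rz": 0}, {"dx": 0, "dy": 0, "dz": -6, "rx": 0, "ry": 0, "rz": 0}, {"dx": 0, "dy": 0, "dz": -8, "rx": 0, "ry": 0, "rz": 0}, {"dx": 0, "dy": 0, "dz": -8, "rx": 0, "ry": 0, "rz": 0}])

```text
clock: 4.98
tcp_pos: [0.5511, -0.0902, 0.1102]
orientation: [2.378, 2.048, 0.005]
contact_force: [-7.5, 1.8, 25.9]
grip_width: 0.0001
gripper_force: 13.1
```

Cell0 is full. Next is cell1 (558,-29).

Request:
send_rows(deltas=[{"dx": 0, "dy": 0, "dz": 34, "rx": 0, "ry": 0, "rz": 0}, {"dx": 0, "dy": 0, "dz": 64, "rx": 0, "ry": 0, "rz": 0}, {"dx": 4, "dy": 30, "dz": 64, "rx": 0, "ry": 0, "rz": 0}, {"dx": 9, "dy": 61, "dz": 64, "rx": 0, "ry": 0, "rz": 0}, {"dx": 9, "dy": 61, "dz": 64, "rx": 0, "ry": 0, "rz": 0}])

```text
clock: 5.4
tcp_pos: [0.5602, -0.0217, 0.1722]
orientation: [-2.372, -2.059, -0.01]
contact_force: [-0.5, 1.7, -0.0]
grip_width: -0.0002
gripper_force: 0.0
```

Request:
send_rows(deltas=[{"dx": 0, "dy": 0, "dz": -5, "rx": 0, "ry": 0, "rz": 0}, {"dx": 0, "dy": 0, "dz": -28, "rx": 0, "ry": 0, "rz": 0}, {"dx": 0, "dy": 0, "dz": -48, "rx": 0, "ry": 0, "rz": 0}, {"dx": 0, "dy": 0, "dz": -53, "rx": 0, "ry": 0, "rz": 0}, {"dx": 0, "dy": 0, "dz": -56, "rx": 0, "ry": 0, "rz": 0}])

```text
clock: 5.82
tcp_pos: [0.5572, -0.03, 0.1133]
orientation: [-2.38, -2.049, 0.003]
contact_force: [0.8, 0.4, 0.4]
grip_width: -0.0001
gripper_force: 0.1
```

Request:
send_rows(deltas=[{"dx": 0, "dy": 0, "dz": -3, "rx": 0, "ry": 0, "rz": 0}, {"dx": 0, "dy": 0, "dz": -6, "rx": 0, "ry": 0, "rz": 0}, {"dx": 0, "dy": 0, "dz": -8, "rx": 0, "ry": 0, "rz": 0}, {"dx": 0, "dy": 0, "dz": -8, "rx": 0, "ry": 0, "rz": 0}])

```text
clock: 6.15
tcp_pos: [0.5598, -0.0296, 0.1102]
orientation: [2.379, 2.048, 0.004]
contact_force: [-7.9, 0.2, 25.3]
grip_width: 0.0002
gripper_force: 13.2
```

Cell1 is full, which leaves cell2 (567,32). I'll confirm it.

Request:
send_rows(deltas=[{"dx": 0, "dy": 0, "dz": 34, "rx": 0, "ry": 0, "rz": 0}, {"dx": 0, "dy": 0, "dz": 64, "rx": 0, "ry": 0, "rz": 0}, {"dx": 4, "dy": 30, "dz": 64, "rx": 0, "ry": 0, "rz": 0}, {"dx": 9, "dy": 61, "dz": 64, "rx": 0, "ry": 0, "rz": 0}, {"dx": 9, "dy": 61, "dz": 64, "rx": 0, "ry": 0, "rz": 0}])

```text
clock: 6.57
tcp_pos: [0.5688, 0.0394, 0.1723]
orientation: [-2.372, -2.059, -0.01]
contact_force: [0.1, 2.4, -0.3]
grip_width: -0.0001
gripper_force: 0.0
```

Request:
send_rows(deltas=[{"dx": 0, "dy": 0, "dz": -5, "rx": 0, "ry": 0, "rz": 0}, {"dx": 0, "dy": 0, "dz": -28, "rx": 0, "ry": 0, "rz": 0}, {"dx": 0, "dy": 0, "dz": -48, "rx": 0, "ry": 0, "rz": 0}, {"dx": 0, "dy": 0, "dz": -53, "rx": 0, "ry": 0, "rz": 0}, {"dx": 0, "dy": 0, "dz": -56, "rx": 0, "ry": 0, "rz": 0}])

```text
clock: 6.98
tcp_pos: [0.5661, 0.0307, 0.1132]
orientation: [-2.381, -2.048, 0.004]
contact_force: [-0.2, 0.6, 0.1]
grip_width: 0.0001
gripper_force: 0.1
```

Request:
send_rows(deltas=[{"dx": 0, "dy": 0, "dz": -3, "rx": 0, "ry": 0, "rz": 0}, {"dx": 0, "dy": 0, "dz": -6, "rx": 0, "ry": 0, "rz": 0}, {"dx": 0, "dy": 0, "dz": -8, "rx": 0, "ry": 0, "rz": 0}, {"dx": 0, "dy": 0, "dz": -8, "rx": 0, "ry": 0, "rz": 0}])

```text
clock: 7.32
tcp_pos: [0.5673, 0.0319, 0.1066]
orientation: [2.38, 2.05, 0.001]
contact_force: [0.8, -0.3, -0.9]
grip_width: -0.0
gripper_force: 0.4
```

Cell2 is empty: no contact at tip z 96. I'll now go to the carton.

Request:
send_rows(deltas=[{"dx": 0, "dy": 0, "dz": 40, "rx": 0, "ry": 0, "rz": 0}, {"dx": 0, "dy": 0, "dz": 80, "rx": 0, "ry": 0, "rz": 0}, {"dx": 0, "dy": -10, "dz": 104, "rx": 0, "ry": 0, "rz": 0}, {"dx": 0, "dy": -40, "dz": 104, "rx": 0, "ry": 0, "rz": 0}, {"dx": 0, "dy": -80, "dz": 104, "rx": 0, "ry": 0, "rz": 0}])

```text
clock: 7.73
tcp_pos: [0.5689, -0.0449, 0.2133]
orientation: [2.371, 2.057, 0.009]
contact_force: [1.2, -0.0, -0.3]
grip_width: -0.0001
gripper_force: 0.0
```

Request:
send_rows(deltas=[{"dx": 0, "dy": -40, "dz": 0, "rx": 0, "ry": 0, "rz": 0}, {"dx": 0, "dy": -80, "dz": 0, "rx": 0, "ry": 0, "rz": 0}, {"dx": 0, "dy": -120, "dz": 0, "rx": 0, "ry": 0, "rz": 0}, {"dx": 0, "dy": -160, "dz": 0, "rx": 0, "ry": 0, "rz": 0}, {"dx": 0, "dy": -200, "dz": 0, "rx": 0, "ry": 0, "rz": 0}], jaw=85)

```text
clock: 8.15
tcp_pos: [0.5669, -0.2499, 0.2111]
orientation: [2.379, 2.05, 0.001]
contact_force: [0.7, 0.1, -0.1]
grip_width: 0.0605
gripper_force: 0.0
```

Request:
send_rows(deltas=[{"dx": -8, "dy": -39, "dz": 0, "rx": 0, "ry": 0, "rz": 2}, {"dx": -18, "dy": -75, "dz": 0, "rx": 0, "ry": 0, "rz": 4}, {"dx": -28, "dy": -107, "dz": 0, "rx": 0, "ry": 0, "rz": 6}, {"dx": -37, "dy": -127, "dz": 0, "rx": 0, "ry": 0, "rz": 6}, {"dx": -37, "dy": -127, "dz": 0, "rx": 0, "ry": 0, "rz": 6}])

```text
clock: 8.57
tcp_pos: [0.5261, -0.3821, 0.2109]
orientation: [2.278, 2.161, -0.005]
contact_force: [-0.9, -1.0, 0.1]
grip_width: 0.0846
gripper_force: 0.0
```

Request:
send_rows(deltas=[{"dx": 0, "dy": 0, "dz": 0, "rx": 0, "ry": 0, "rz": 0}, {"dx": 0, "dy": 0, "dz": 0, "rx": 0, "ry": 0, "rz": 0}])

```text
clock: 8.73
tcp_pos: [0.5306, -0.3741, 0.2105]
orientation: [-2.269, -2.173, -0.002]
contact_force: [-0.1, 0.5, -0.3]
grip_width: 0.0854
gripper_force: 0.0
```

```bash
python3 - <<'E'
from h import *
d=grab('wrist'); cv2.imwrite('pics/w2.png',d['frame'])
C=cloud(d).reshape(-1,3); q=C[(abs(C[:,2]-.095)<.007)&(abs(C[:,0]-.53)<.06)&(abs(C[:,1]+.375)<.06)]
print(len(q),cv2.minAreaRect((q[:,:2]*1000).astype(np.float32)),np.median(q[:,2]))
o=r.get_obs(); print(o['clock'],o['tcp_pos'],R.from_rotvec(o['orientation']).as_matrix().round(3).tolist(),o['grip_width'])
E
```

```text
4609 ((530.171875, -378.072021484375), (48.43360137939453, 58.060569763183594), 88.0364761352539) 0.0951262847509716
8.7833 [ 0.5309567  -0.37340934  0.21050124] [[0.042, 0.999, 0.001], [0.999, -0.042, 0.001], [0.001, 0.001, -1.0]] 0.08475201799318323
```

View pics/w2.png

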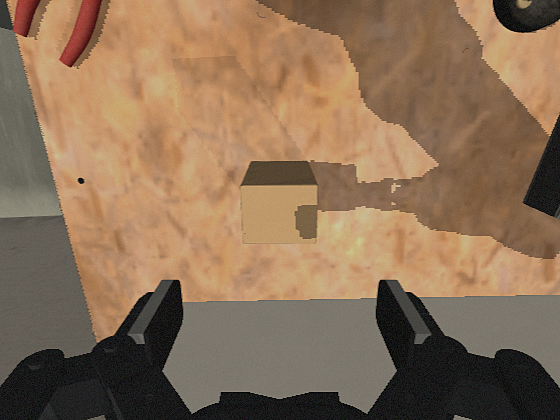

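The carton top is centred at about (280,214) px, between the open fingers. Its measured pose is (530,-377) with yaw -2°. I'll descend to grasp near the top.

Request:
send_rows(deltas=[{"dx": 0, "dy": -2, "dz": -38, "rx": 0, "ry": 0, "rz": 0.5}, {"dx": 0, "dy": -2, "dz": -76, "rx": 0, "ry": 0, "rz": 0.5}, {"dx": 0, "dy": -2, "dz": -110, "rx": 0, "ry": 0, "rz": 0.5}, {"dx": 0, "dy": -2, "dz": -135, "rx": 0, "ry": 0, "rz": 0.5}, {"dx": 0, "dy": -2, "dz": -135, "rx": 0, "ry": 0, "rz": 0.5}])

```text
clock: 9.2
tcp_pos: [0.5278, -0.3727, 0.0698]
orientation: [-2.25, -2.179, 0.002]
contact_force: [-0.5, 0.8, -0.2]
grip_width: 0.0848
gripper_force: 0.0
```

Request:
send_rows(deltas=[{"dx": 0, "dy": 0, "dz": 0, "rx": 0, "ry": 0, "rz": 0}, {"dx": 0, "dy": 0, "dz": 0, "rx": 0, "ry": 0, "rz": 0}, {"dx": 0, "dy": 0, "dz": 0, "rx": 0, "ry": 0, "rz": 0}, {"dx": 0, "dy": 0, "dz": 0, "rx": 0, "ry": 0, "rz": 0}, {"dx": 0, "dy": 0, "dz": 0, "rx": 0, "ry": 0, "rz": 0}], jaw=40, newtons=40)

```text
clock: 9.62
tcp_pos: [0.5315, -0.3777, 0.0778]
orientation: [2.257, 2.18, 0.002]
contact_force: [-1.0, 1.3, 6.9]
grip_width: 0.0575
gripper_force: 44.0
```

Request:
send_rows(deltas=[{"dx": 0, "dy": 0, "dz": 20, "rx": 0, "ry": 0, "rz": 0}, {"dx": 0, "dy": 0, "dz": 50, "rx": 0, "ry": 0, "rz": 0}, {"dx": 0, "dy": 0, "dz": 90, "rx": 0, "ry": 0, "rz": 0}, {"dx": 0, "dy": 0, "dz": 130, "rx": 0, "ry": 0, "rz": 0}, {"dx": 0, "dy": 0, "dz": 165, "rx": 0, "ry": 0, "rz": 0}])

```text
clock: 10.03
tcp_pos: [0.5301, -0.3771, 0.2436]
orientation: [2.259, 2.181, 0.001]
contact_force: [0.6, -0.4, -1.6]
grip_width: 0.0572
gripper_force: 43.9
```

Request:
send_rows(deltas=[{"dx": 0, "dy": 30, "dz": 5, "rx": 0, "ry": 0, "rz": 0}, {"dx": 8, "dy": 68, "dz": 5, "rx": 0, "ry": 0, "rz": -1}, {"dx": 16, "dy": 105, "dz": 5, "rx": 0, "ry": 0, "rz": -2}, {"dx": 24, "dy": 142, "dz": 5, "rx": 0, "ry": 0, "rz": -3}, {"dx": 30, "dy": 179, "dz": 5, "rx": 0, "ry": 0, "rz": -4}])

```text
clock: 10.45
tcp_pos: [0.5602, -0.1962, 0.2462]
orientation: [2.335, 2.1, 0.002]
contact_force: [-0.3, 0.5, -2.2]
grip_width: 0.0576
gripper_force: 44.0
```

Request:
send_rows(deltas=[{"dx": 7, "dy": 38, "dz": 0, "rx": 0, "ry": 0, "rz": -1}, {"dx": 7, "dy": 76, "dz": 0, "rx": 0, "ry": 0, "rz": -2.3}, {"dx": 7, "dy": 114, "dz": 0, "rx": 0, "ry": 0, "rz": -2.3}, {"dx": 7, "dy": 152, "dz": 0, "rx": 0, "ry": 0, "rz": -2.3}, {"dx": 7, "dy": 185, "dz": 0, "rx": 0, "ry": 0, "rz": -2.3}])

```text
clock: 10.87
tcp_pos: [0.5666, -0.0101, 0.2461]
orientation: [2.375, 2.056, 0.002]
contact_force: [1.8, -0.3, -2.2]
grip_width: 0.0569
gripper_force: 44.0
```

Request:
send_rows(deltas=[{"dx": 0, "dy": 25, "dz": 0, "rx": 0, "ry": 0, "rz": 0}, {"dx": 0, "dy": 45, "dz": 0, "rx": 0, "ry": 0, "rz": 0}, {"dx": 0, "dy": 45, "dz": 0, "rx": 0, "ry": 0, "rz": 0}, {"dx": 0, "dy": 45, "dz": 0, "rx": 0, "ry": 0, "rz": 0}, {"dx": 0, "dy": 45, "dz": 0, "rx": 0, "ry": 0, "rz": 0}])

```text
clock: 11.28
tcp_pos: [0.567, 0.031, 0.2457]
orientation: [2.377, 2.053, 0.0]
contact_force: [-0.7, 0.6, -2.1]
grip_width: 0.0575
gripper_force: 44.0
```

```bash
python3 - <<'E'
from h import *
d=grab('wrist'); cv2.imwrite('pics/w3.png',d['frame'])
o=r.get_obs(); print(o['clock'],o['tcp_pos'],R.from_rotvec(o['orientation']).as_matrix().round(3).tolist(),o['grip_width'])
t=o['tcp_pos'];C=cloud(d).reshape(-1,3)
for zl,zh in ((.15,.23),(.235,.275)):
    q=C[(C[:,2]>zl)&(C[:,2]<zh)&(abs(C[:,:2]-t[:2])<.05).all(1)]
    print(len(q)); 
    if len(q)>20: print(cv2.minAreaRect((q[:,:2]*1000).astype(np.float32)),q.min(0),q.max(0))
q=C[(abs(C[:,2]-.137)<.008)&(abs(C[:,0]-.592)<.1)&(abs(C[:,1]+.034)<.13)];print(cv2.minAreaRect((q[:,:2]*1000).astype(np.float32)))
E
```

```text
11.3333 [0.56702158 0.03041016 0.24562456] [[0.146, 0.989, 0.0], [0.989, -0.146, -0.001], [-0.001, 0.001, -1.0]] 0.05722163208551689
3919
((569.0718994140625, 53.27093505859375), (2.369119644165039, 58.636287689208984), 81.83279418945312) [0.53991599 0.04793339 0.16848636] [0.59792437 0.0581577  0.22999487]
21796
((566.3922119140625, 29.981470108032227), (49.177059173583984, 85.2278060913086), 81.47853088378906) [0.52522981 0.00156541 0.23500269] [0.60955798 0.05803424 0.27499944]
((592.0423583984375, -34.90589141845703), (195.25042724609375, 144.31138610839844), 81.86573791503906)
```

View pics/w3.png

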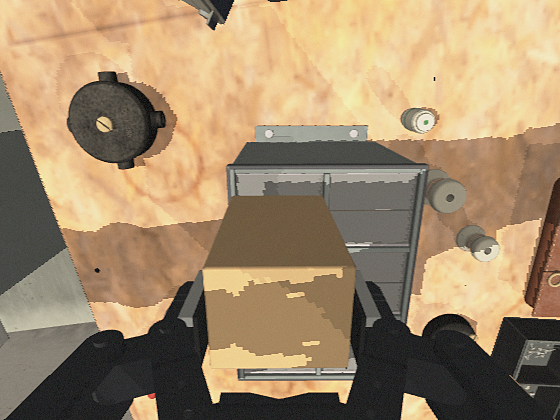

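The carton hangs square in the grip. Its top front edge runs (205,268)-(355,268) px, over cell2, whose far corner is at about (230,165). Its centre is about (566,30) against the cell centre at (567,32). I'll shift by (+1,+2) and lower it.

Request:
send_rows(deltas=[{"dx": 1, "dy": 2, "dz": -10, "rx": 0, "ry": 0, "rz": 0}, {"dx": 1, "dy": 2, "dz": -20, "rx": 0, "ry": 0, "rz": 0}, {"dx": 1, "dy": 2, "dz": -30, "rx": 0, "ry": 0, "rz": 0}, {"dx": 1, "dy": 2, "dz": -38, "rx": 0, "ry": 0, "rz": 0}, {"dx": 1, "dy": 2, "dz": -45, "rx": 0, "ry": 0, "rz": 0}])

```text
clock: 11.75
tcp_pos: [0.5677, 0.0336, 0.1989]
orientation: [-2.377, -2.054, 0.002]
contact_force: [0.2, -0.1, -0.8]
grip_width: 0.0574
gripper_force: 44.1
```

Request:
send_rows(deltas=[{"dx": 0, "dy": 0, "dz": -5, "rx": 0, "ry": 0, "rz": 0}, {"dx": 0, "dy": 0, "dz": -10, "rx": 0, "ry": 0, "rz": 0}, {"dx": 0, "dy": 0, "dz": -15, "rx": 0, "ry": 0, "rz": 0}, {"dx": 0, "dy": 0, "dz": -20, "rx": 0, "ry": 0, "rz": 0}, {"dx": 0, "dy": 0, "dz": -20, "rx": 0, "ry": 0, "rz": 0}])

```text
clock: 12.17
tcp_pos: [0.5675, 0.034, 0.1792]
orientation: [-2.376, -2.054, 0.002]
contact_force: [-0.0, -0.4, -2.1]
grip_width: 0.0574
gripper_force: 43.9
```

Request:
send_rows(deltas=[{"dx": 0, "dy": 0, "dz": -6, "rx": 0, "ry": 0, "rz": 0}, {"dx": 0, "dy": 0, "dz": -12, "rx": 0, "ry": 0, "rz": 0}, {"dx": 0, "dy": 0, "dz": -18, "rx": 0, "ry": 0, "rz": 0}, {"dx": 0, "dy": 0, "dz": -23, "rx": 0, "ry": 0, "rz": 0}, {"dx": 0, "dy": 0, "dz": -23, "rx": 0, "ry": 0, "rz": 0}])

```text
clock: 12.58
tcp_pos: [0.5672, 0.0339, 0.1559]
orientation: [-2.376, -2.054, 0.003]
contact_force: [0.2, -1.0, -1.8]
grip_width: 0.0571
gripper_force: 44.0
```

Request:
send_rows(deltas=[{"dx": 0, "dy": 0, "dz": 0, "rx": 0, "ry": 0, "rz": 0}, {"dx": 0, "dy": 0, "dz": 0, "rx": 0, "ry": 0, "rz": 0}, {"dx": 0, "dy": 0, "dz": 0, "rx": 0, "ry": 0, "rz": 0}, {"dx": 0, "dy": 0, "dz": 0, "rx": 0, "ry": 0, "rz": 0}], jaw=80)

```text
clock: 12.92
tcp_pos: [0.5685, 0.0341, 0.1579]
orientation: [2.376, 2.054, 0.002]
contact_force: [0.8, 0.7, -0.4]
grip_width: 0.0802
gripper_force: 0.0
```

Request:
send_rows(deltas=[{"dx": 0, "dy": 0, "dz": 20, "rx": 0, "ry": 0, "rz": 0}, {"dx": 0, "dy": 0, "dz": 45, "rx": 0, "ry": 0, "rz": 0}, {"dx": 0, "dy": 0, "dz": 70, "rx": 0, "ry": 0, "rz": 0}, {"dx": 0, "dy": 0, "dz": 70, "rx": 0, "ry": 0, "rz": 0}])

```text
clock: 13.25
tcp_pos: [0.571, 0.0344, 0.2327]
orientation: [2.373, 2.051, 0.012]
contact_force: [0.3, 1.7, 1.2]
grip_width: 0.0797
gripper_force: 0.0
```

```bash
python3 - <<'E'
from h import *
d=grab('wrist'); cv2.imwrite('pics/w4.png',d['frame'])
C=cloud(d).reshape(-1,3); o=r.get_obs();print(o['clock'],o['tcp_pos'],o['grip_width'])
q=C[(C[:,2]>.145)&(C[:,2]<.19)&(abs(C[:,:2]-[.567,.032])<.045).all(1)];print(len(q))
if len(q)>20: print(np.median(q,0))
E
```

```text
13.3 [0.57001612 0.03422428 0.23048281] 0.07998451411610803
0
```

View pics/w4.png

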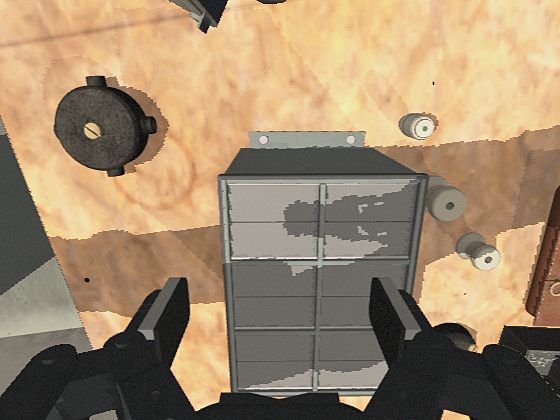

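The carton dropped through and the leaves over cell2 at about (270,215) px are shut. I'll press through with closed fingers to confirm it's on the floor.

Request:
send_rows(deltas=[{"dx": -1, "dy": -2, "dz": -20, "rx": 0, "ry": 0, "rz": 0}, {"dx": -1, "dy": -2, "dz": -40, "rx": 0, "ry": 0, "rz": 0}, {"dx": -1, "dy": -2, "dz": -47, "rx": 0, "ry": 0, "rz": 0}, {"dx": -1, "dy": -2, "dz": -47, "rx": 0, "ry": 0, "rz": 0}, {"dx": -1, "dy": -2, "dz": -47, "rx": 0, "ry": 0, "rz": 0}], jaw=0)

```text
clock: 13.72
tcp_pos: [0.5668, 0.032, 0.18]
orientation: [-2.376, -2.055, 0.001]
contact_force: [1.3, -0.1, 0.9]
grip_width: 0.0192
gripper_force: 0.0
```

Request:
send_rows(deltas=[{"dx": 0, "dy": 0, "dz": 0, "rx": 0, "ry": 0, "rz": 0}, {"dx": 0, "dy": 0, "dz": -20, "rx": 0, "ry": 0, "rz": 0}, {"dx": 0, "dy": 0, "dz": -40, "rx": 0, "ry": 0, "rz": 0}, {"dx": 0, "dy": 0, "dz": -55, "rx": 0, "ry": 0, "rz": 0}, {"dx": 0, "dy": 0, "dz": -64, "rx": 0, "ry": 0, "rz": 0}])

```text
clock: 14.13
tcp_pos: [0.5671, 0.0321, 0.1158]
orientation: [-2.376, -2.055, -0.0]
contact_force: [-0.2, 0.0, -0.3]
grip_width: 0.0002
gripper_force: 0.1
```

Request:
send_rows(deltas=[{"dx": 0, "dy": 0, "dz": -3, "rx": 0, "ry": 0, "rz": 0}, {"dx": 0, "dy": 0, "dz": -6, "rx": 0, "ry": 0, "rz": 0}, {"dx": 0, "dy": 0, "dz": -9, "rx": 0, "ry": 0, "rz": 0}, {"dx": 0, "dy": 0, "dz": -10, "rx": 0, "ry": 0, "rz": 0}, {"dx": 0, "dy": 0, "dz": -10, "rx": 0, "ry": 0, "rz": 0}])

```text
clock: 14.55
tcp_pos: [0.569, 0.0321, 0.1103]
orientation: [2.375, 2.053, 0.006]
contact_force: [-6.3, -0.8, 23.6]
grip_width: -0.0002
gripper_force: 11.8
```

Contact is at TCP z 0.1103, the same as in the full cells, so the carton is seated on the floor. I'll retract and hand in.

Request:
send_rows(deltas=[{"dx": 0, "dy": 0, "dz": 25, "rx": 0, "ry": 0, "rz": 0}, {"dx": 0, "dy": 0, "dz": 55, "rx": 0, "ry": 0, "rz": 0}, {"dx": 0, "dy": 0, "dz": 90, "rx": 0, "ry": 0, "rz": 0}, {"dx": 0, "dy": 0, "dz": 120, "rx": 0, "ry": 0, "rz": 0}, {"dx": 0, "dy": 0, "dz": 120, "rx": 0, "ry": 0, "rz": 0}])

```text
clock: 14.97
tcp_pos: [0.5712, 0.0324, 0.2341]
orientation: [2.372, 2.05, 0.017]
contact_force: [0.6, -0.2, 0.4]
grip_width: 0.0001
gripper_force: 0.0
```

Request:
send_rows(deltas=[{"dx": 0, "dy": 0, "dz": 0, "rx": 0, "ry": 0, "rz": 0}, {"dx": 0, "dy": 0, "dz": 0, "rx": 0, "ry": 0, "rz": 0}, {"dx": 0, "dy": 0, "dz": 0, "rx": 0, "ry": 0, "rz": 0}])

```text
clock: 15.22
tcp_pos: [0.5663, 0.0319, 0.2255]
orientation: [-2.376, -2.054, 0.002]
contact_force: [0.1, 0.2, 1.5]
grip_width: 0.0001
gripper_force: 0.0
```

```bash
python3 -c "
from h import *
d=grab('wrist'); cv2.imwrite('pics/w5.png',d['frame']); print(r.get_obs()['tcp_pos'])"
```

```text
[0.56627171 0.03191396 0.22520167]
```

View pics/w5.png

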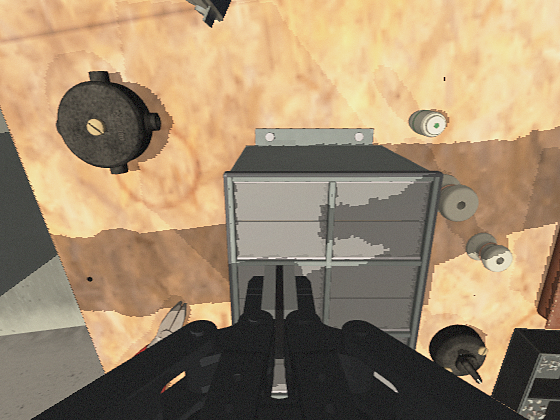

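The visible leaves are all shut, including cell2's at about (280,220) px. The bystanders in view haven't moved.

```bash
python3 -c "
from bench import r
print(r.hand_in())"
```

```text
the job is handed in; nothing more can be done
None
```

The empty cell was cell2; the carton now stands upright on its floor below the closed leaves (a press through them met it at the same depth as in the full cells), and the job is handed in.

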